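Hold open the tag cutter's guard

TASK

A tag has jammed in the tag cutter. Take the guard by its bow handle and tug it gently to learn whether it is caught; only if it is, work the release slide on the console (if the guard comes up freely, leave the slide alone), never straining the catch. Then lift the guard halfway open, about 50 degrees, and finish while still holding it there by the handle so that a colleague can reach in; leave the things around the machine where they are.

Things in the scene. Friction and masses are not known exactly. Their poses are not given: they have to be found in the camera images.
- cutter: bench tag cutter, fixed to the table: white steel housing 280 mm deep (x) x 340 wide (y) x 140 high, card reel on its left, steel outlet chute on its right. Origin: centre of its underside, on the table; x points from its front to its back, y to its left, z up. Its right-hand 85 mm is a console with a flat top at z = 140 mm
- guard_hinge (a point): middle of the guard's hinge line, fixed on the cutter at (60, 35, 140) mm in the cutter's frame; the line runs along the cutter's y
- guard (a joint): hinge angle of the guard (rad): 0 shut, grows as its front rises, stop at 1.35. The guard is an aluminium frame with a clear window, 200 mm deep (x), 236 wide, top at z = 142 mm when shut, 0.55 to 0.9 kg: when free it takes 2.5 to 4.5 N at the handle to lift. It has no stay and falls shut when let go
- bow_handle (a point): steel bow handle on the guard's front: a level round bar 10 mm thick, 110 long (y), 33 mm free behind it, reached from above. Point: middle of the bar, at (-178, 35, 130) mm in the cutter's frame when shut, (-238, 0, -10) mm from guard_hinge; it rises and turns with the guard. The bar can turn between gripping fingers
- strike (a point): steel strike plate hidden under the guard's right edge. If a tongue in the console stands over it, the guard is caught; nothing outside shows it. A caught guard gives 2 mm at the handle, then resists with about 2 N per further mm of lift; the strike bears 1.4 times the pull beyond the guard's weight and is good for 25 N. Point: its top, at (-115, -73, 103) mm in the cutter's frame when shut
- release (a joint): travel of the release slide (m): 0 at rest, 0.016 at its stop. It is pushed along the cutter's -y (away from the guard); a spring resists with 2 N at rest and about 6 N at the stop and returns it when let go. A push of at least 14 mm draws the tongue back; the tongue then stays back
- thumb_piece (a point): middle of the top of the release slide's ribbed black thumb piece on the console: 28 mm (x) x 14 mm (y), standing 16 mm above the console top. At rest at (-115, -118, 156) mm in the cutter's frame; moves with the slide. 28 mm of flat console lie between it and the guard's right edge
- tag_stack: bystander: stack of round card tags, 80 mm across, 18 mm high; origin at the centre of its underside
- thread_cone: bystander: grey thread cone, 60 mm across, 100 mm high, standing on the cutter behind the hinge; origin at the centre of its underside
- pump_bottle: bystander: clear pump bottle, 64 mm across, 160 mm high, standing; origin at the centre of its underside

How it is judged:
On the way:
1. the guard is tugged by hand before the release slide has drawn the tongue: either the catch is felt (over 3 N on the strike) or the guard rises freely past 0.06 rad ((contact force between strike_plate and catch_tongue above 3 N or (value of joint guard above 0.06 rad and distance of catch_tongue from where it was at the start of the episode below 0.0015 m))), for 0.05 s.
At the end, for the whole second after the job is handed in: the guard stands still between 0.75 and 1.05 rad (43 to 60 degrees), carried by the fingers on the bow handle (over 1 N), the release slide is back at rest (under 4 mm), every bystander within 30 mm of its start (value of joint guard between 0.75 and 1.05 rad and velocity of joint guard between -0.1 and 0.1 rad/s and contact force between the fingers and handle_bar above 1 N and value of joint release below 0.004 m and distance of each of tag_stack, thread_cone, pump_bottle from where it was at the start of the episode below 0.03 m); the arm keeps its last pose, push and grip.
It fails at once if the catch is strained: more than 25 N between strike and tongue (contact force between strike_plate and catch_tongue above 25 N).
It fails at once if the release slide is worked (pushed past 6 mm) although the guard was not caught (value of joint release above 0.006 m and y of catch_tongue in the frame of cutter below -0.099 m and distance of catch_tongue from where it was at the start of the episode below 0.0015 m).
It fails at once if a bystander is pushed more than 30 mm away or knocked over (distance of any of tag_stack, thread_cone, pump_bottle from where it was at the start of the episode above 0.03 m or angle between any of tag_stack, thread_cone, pump_bottle's own z axis and vertical above 0.5 rad).
It also fails if it takes over 58 s, if anything falls off the work surface, if the arm or the gripper's body presses on something with over 40 N, if the wrist force passes 120 N, or if a joint passes its speed limit or range.

ROBOT

A 6-joint arm with a two-finger parallel gripper is mounted at the origin on the work surface. World frame = base frame: x ahead of the robot, y to its left, z up, the work surface at z = 0. Lengths are in m, angles in rad, forces in N, time in s.
With the tool pointing down it reaches from about 0.35 to 0.85 m from the base axis. Payload 8.1 kg.
Tool frame: the origin (TCP) lies on the centre line of the jaws, within the pads' length; the fingertips stand 22 mm ahead of it and the grasp point (between the pads) lies 3 mm ahead of it; z points along the fingers, y is the line along which they close (so a half turn about z gives the same grasp; the last joint's range is limited). The gripper opens to 93 mm and grips with 3 to 60 N. Pads are 15 mm wide; open, the fingers measure 128 mm over their backs; the gripper's body (75 mm by 188 mm) begins 65 mm behind the grasp point.
Start: joints at [1.211, 0.13, 1.488, -0, 1.523, -0.085], TCP at [0.163, 0.577, 0.241] pointing down, gripper open.
Joint ranges: [-2.96, 2.96], [-0.89, 2.26], [0.02, 2.5], [-1.34, 4.48], [0, 2.73], [-2.66, 2.66]. Speed limits (rad/s): [2.39, 2.39, 2.79, 3.14, 3.14, 3.14].

INTERFACE

Orientations are given as a rotation vector (axis times angle).
In Python, from plant import robot gives the robot as it stands.
- The arm moves only by the shell command python3 inch.py 'ROWS' [FORCE]. ROWS is one flat JSON list of numbers that holds 1 to 20 rows one after another, with no inner brackets; each row has 5 numbers: the finger opening in m, then dx, dy, dz in shares of the most that a row can go, 1 being 50 mm, then a turn about the tool's z in units of 0.1 rad; each row shifts and turns the commanded pose from where the row before left it, along the tool's axes as they then stand; what a row does not reach is not made up. A row lasts 1/10 s, in which the tool goes at most 0.05 m and 0.15 rad, less where a joint would pass 70% of its speed; a pose out of reach is approached as far as the arm can. The fingers move at their own pace and stop on an object; FORCE is the grip in N (left out, the last holds). Time passes only in rows, so rows that do not move let the fingers close. It prints the time, the measured TCP pose, the force, the opening and the grip force at its end. Input that does not fit is refused with a message, and nothing moves.
- robot.read_state(): the state, without advancing time (a new reading comes with each control period).
- robot.read_camera(name): name is "scene" or "top" or "wrist"; returns a dict with "image" (400x640x3 uint8, red, green, blue), "fx", "fy", "cx", "cy" (pixels), "dist" ([k1, k2, p1, p2, k3] as OpenCV has them; the pictures are not rectified), "R" (3x3) and "t" (3): a world point X has camera coordinates R X + t. Camera axes: x right, y down, z forward; pixel columns grow to the right and rows downward; lengths in m; the calibration is good to about 2 mm. A picture is of the moment at which its call begins. There is no depth.
- robot.close_job(): hands the job in; it is judged then, once.
The state is a dict: "t": time; "q": joint angles; "dq": joint speeds; "joint_torque": joint torques, N m; "tool_pos": TCP position; "orientation": TCP orientation; "force": force on the tool from outside, world axes, zero at the start; "wrist_torque": the same for the moment, N m; "opening": finger opening in m; "gripper_force": force on a finger pad.
Only numpy, scipy, OpenCV 4.12 (cv2) and the standard library are available. Lean on these libraries where they do the work, as an engineer would, in place of code of your own. Each camera call takes 0.05 s, during which the arm holds its last target. There are 200 camera calls.

## Working session

There is one attempt and no reset: what is moved stays moved. The work goes in short steps, Python scripts to look and compute and a shell command to move; the robot and the scene stay as the last step left them, time stands still between calls to the robot, and variables do not carry over. Pictures are saved under pics/ and viewed, at most 10 in all, crops included, and the job is handed in when it is done.

```bash
ls; mkdir -p pics
cat > h.py <<'E'
import numpy as np, cv2
from plant import robot
from scipy.spatial.transform import Rotation as Rn
def snap(n,f):
    c=robot.read_camera(n); cv2.imwrite('pics/'+f,c['image'][:,:,::-1]); np.save('pics/'+f+'.npy',c,allow_pickle=True); return c
def load(f): return np.load('pics/'+f+'.npy',allow_pickle=True).item()
def ray(c,p):
    K=np.array([[c['fx'],0,c['cx']],[0,c['fy'],c['cy']],[0,0,1.]])
    u=cv2.undistortPoints(np.array([[p]],float),K,np.array(c['dist'],float))[0,0]
    R=np.array(c['R']);t=np.array(c['t']); d=R.T@np.array([u[0],u[1],1]); return -R.T@t,d/np.linalg.norm(d)
def onz(c,p,z):
    o,d=ray(c,p); return o+d*(z-o[2])/d[2]
def tri(*cp):
    A=np.zeros((3,3));b=np.zeros(3);L=[]
    for c,p in cp:
        o,d=ray(c,p);M=np.eye(3)-np.outer(d,d);A+=M;b+=M@o;L.append((o,M))
    X=np.linalg.solve(A,b); return X,[np.linalg.norm(M@(X-o)) for o,M in L]
def proj(c,X):
    K=np.array([[c['fx'],0,c['cx']],[0,c['fy'],c['cy']],[0,0,1.]])
    return cv2.projectPoints(np.array([X],float),cv2.Rodrigues(np.array(c['R'],float))[0],np.array(c['t'],float),K,np.array(c['dist'],float))[0][0,0]
E
python3 - <<'E'
from h import *
for n in('scene','top','wrist'):
    c=snap(n,n+'0.png'); R=np.array(c['R']); print(n,-R.T@np.array(c['t']))
print(robot.read_state())
a=[cv2.imread(f'pics/{n}0.png') for n in('scene','top')]
E
```

```text
inch.py
pics
plant.py
scene [1.36795669 0.1010279  0.77339289]
top [ 0.50958385 -0.00246191  1.1739694 ]
wrist [0.08949518 0.59702773 0.38402321]
{'t': 0.15, 'q': array([ 1.21058300e+00,  1.30999758e-01,  1.48903219e+00,  7.64450476e-07,
        1.52299936e+00, -8.53888887e-02]), 'dq': array([ 9.75669093e-04, -3.00208170e-03, -2.24788635e-03,  4.71877595e-05,
        1.53492365e-04,  6.85615805e-04]), 'joint_torque': array([ 8.33495906e-04, -5.60477793e+01, -4.92335057e+01,  7.68977241e-02,
        3.05738579e-02, -6.27565191e-05]), 'tool_pos': array([0.16265362, 0.57710675, 0.23981951]), 'orientation': array([-4.30292261e-01, -3.11166293e+00,  2.20348209e-03]), 'force': array([-0.23874792,  0.26238103, -0.1885737 ]), 'wrist_torque': array([-0.04647417, -0.01645084, -0.00652298]), 'gripper_force': 0.0, 'opening': 0.09300824248879808}
```

View pics/top0.png

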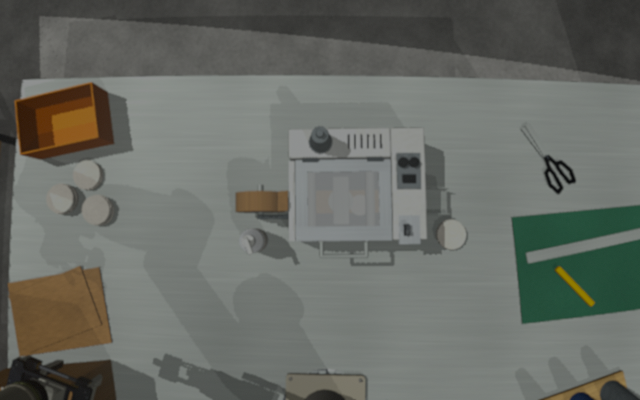

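View pics/scene0.png

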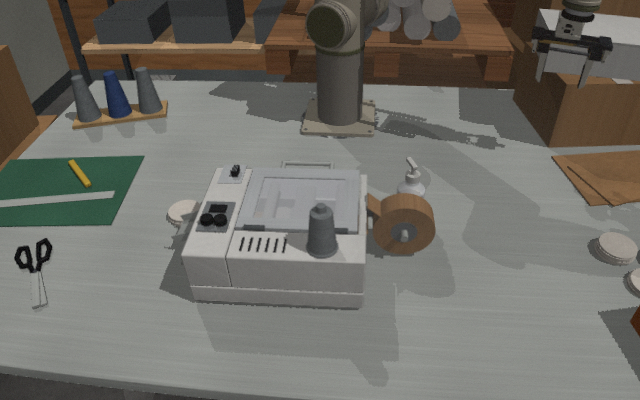

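The top view shows the cutter squarely placed: handle at about (343,254), thumb piece about (408,229), tag stack (452,234), bottle (255,240), cone (320,138). I'll enlarge both for exact pixels.

Run:
```python
from h import *
a=cv2.imread('pics/top0.png')[190:270,280:440]; b=cv2.imread('pics/scene0.png')[150:240,180:380]
a=cv2.resize(a,None,fx=4,fy=4,interpolation=3)[:, :640]; b=cv2.resize(b,(640,288),interpolation=3)
a=cv2.resize(a,(640,320)); cv2.imwrite('pics/crop1.png',np.vstack([a,b]))
```

```text
(no output)
```

View pics/crop1.png

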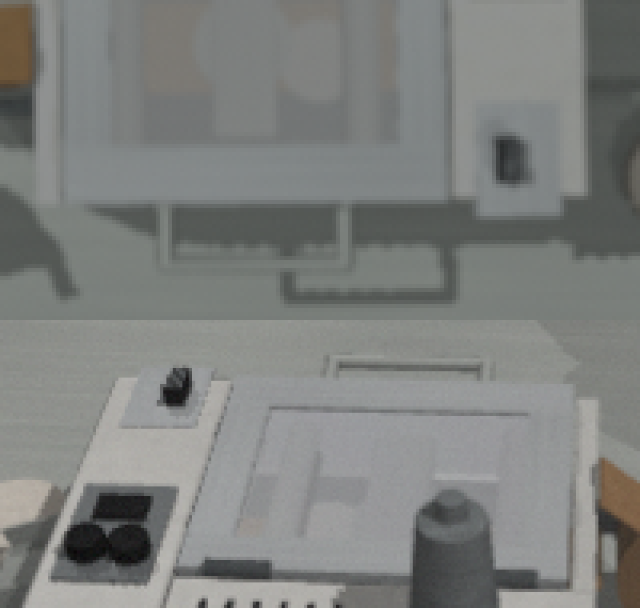

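The crop shows the bar from top (321.3,256.3) to (366.5,256.3), the thumb top near top (407.5,229.5), and in the scene view the bar ends near (284,162) and (332.5,162.8), thumb near (236,168).

Run:
```python
from h import *
T=load('top0.png');S=load('scene0.png')
# scene looks back toward robot: scene left = world -y
L=tri((T,(321.3,256.3)),(S,(332.5,162.8)));R=tri((T,(366.5,256.3)),(S,(284,162)))
print('L',L);print('R',R);print('mid',(L[0]+R[0])/2,'len',np.linalg.norm(L[0]-R[0]))
print('thumb',tri((T,(407.5,229.5)),(S,(236.3,168.3))), onz(T,(407.5,229.5),.156))
for n,p,z in(('gFL',(280+62/4,190+203/4),.142),('gFR',(280+449/4,190+203/4),.142),('conFR',(280+585/4,190+197/4),.14),('bottle',(255,240),.08),('tags',(452,234),.018)): print(n,onz(T,p,z))
for p in((321.3,256.3),(366.5,256.3)): print(onz(T,p,.13))
# pose corners
for n,p in(('BL',(289.5,128.5)),('BR',(424.5,128.5))): print(n,onz(T,p,.14))
```

```text
L (array([0.44119103, 0.01476024, 0.13144449]), [np.float64(0.0020127009575876408), np.float64(0.0020127009575876317)])
R (array([ 0.44287859, -0.09692998,  0.1296025 ]), [np.float64(0.0016303210778723023), np.float64(0.001630321077872237)])
mid [ 0.44203481 -0.04108487  0.13052349] len 0.1117181538429734
thumb (array([ 0.50992431, -0.19163315,  0.1548288 ]), [np.float64(0.002925634381499562), np.float64(0.0029256343814994938)]) [ 0.51049211 -0.19433283  0.156     ]
gFL [0.47879042 0.07628938 0.142     ]
gFR [ 0.48258315 -0.15981955  0.142     ]
conFR [ 0.48729978 -0.24357516  0.14      ]
bottle [0.47688454 0.18669488 0.08      ]
tags [ 0.49989492 -0.34319486  0.018     ]
[0.4413111  0.01277963 0.13      ]
[ 0.44314445 -0.09851134  0.13      ]
BL [0.75770348 0.09722295 0.14      ]
BR [ 0.76244541 -0.23994051  0.14      ]
```

Run:
```python
from h import *
from scipy.optimize import fsolve
s=robot.read_state(); R0=Rn.from_rotvec(s['orientation']).as_matrix();p0=s['tool_pos']
def f(v,n=16,w=.08):
    R=R0.copy();p=p0.copy()
    for _ in range(n): p=p+R@np.array([v[0],v[1],0]); R=R@Rn.from_rotvec([0,0,w]).as_matrix()
    return p,R
print(fsolve(lambda v:f(v)[0][:2]-[.442,-.041],[-.04,-.01])); print(R0,f([0,0])[1])
```

```text
[-0.0437564  -0.01218098]
[[-9.62472814e-01  2.71377641e-01 -5.07801464e-04]
 [ 2.71378088e-01  9.62471881e-01 -1.34605160e-03]
 [ 1.23456323e-04 -1.43334426e-03 -9.99998965e-01]] [[-1.59715102e-02  9.99872318e-01 -5.07801464e-04]
 [ 9.99871552e-01  1.59708144e-02 -1.34605160e-03]
 [-1.33776973e-03 -5.29234715e-04 -9.99998965e-01]]
```
Tool y → (+1,.016), tool x→(-.016,+1) = world y. Nice; R target yaw .0145 ok.

Units first: shifts go in shares of 50 mm and turns go in units of 0.1 rad. So -0.0438 m is -0.876, -0.0122 m is -0.244, 0.08 rad is 0.8.

```bash
python3 inch.py '[0.028, -0.876, -0.244, 0, 0.8, 0.028, -0.876, -0.244, 0, 0.8, 0.028, -0.876, -0.244, 0, 0.8, 0.028, -0.876, -0.244, 0, 0.8, 0.028, -0.876, -0.244, 0, 0.8, 0.028, -0.876, -0.244, 0, 0.8, 0.028, -0.876, -0.244, 0, 0.8, 0.028, -0.876, -0.244, 0, 0.8, 0.028, -0.876, -0.244, 0, 0.8, 0.028, -0.876, -0.244, 0, 0.8, 0.028, -0.876, -0.244, 0, 0.8, 0.028, -0.876, -0.244, 0, 0.8, 0.028, -0.876, -0.244, 0, 0.8, 0.028, -0.876, -0.244, 0, 0.8, 0.028, -0.876, -0.244, 0, 0.8, 0.028, -0.876, -0.244, 0, 0.8, 0.028, 0, 0, 0, 0, 0.028, 0, 0, 0, 0]' 10
```

Run:
```python
from h import *
c=snap('wrist','w1.png'); s=robot.read_state(); print(s['tool_pos'],Rn.from_rotvec(s['orientation']).as_matrix()[:,1],s['opening'],s['force'])
print('pred mid',proj(c,[.442,-.041,.1305]),'thumb',proj(c,[.508,-.193,.156]))
```

```text
t: 1.95
tool_pos: [0.4421, -0.0421, 0.2405]
orientation: [-2.206, -2.236, -0.0]
force: [-0.4, 1.0, 0.4]
opening: 0.0282
gripper_force: 0.0
[ 0.44230082 -0.04108784  0.24050513] [ 9.99876443e-01  1.57189578e-02 -1.17742304e-04] 0.027865348630854075 [ 0.28607942 -0.08419266  0.53098071]
pred mid [323.00382893 202.99291466] thumb [397.55448085 381.85144747]
```

View pics/w1.png

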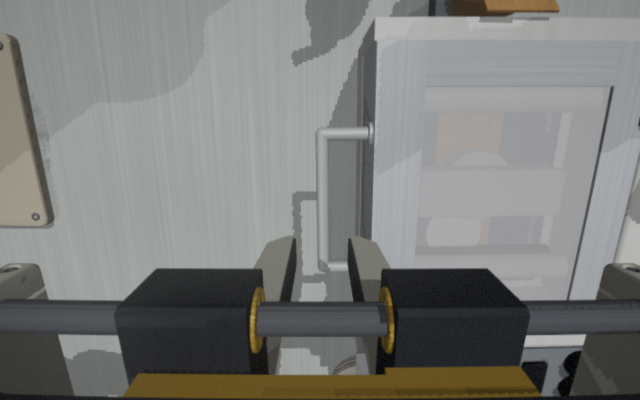

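Bar seen at column 323, rows 130–267: mid is as predicted, centred between the fingers. Descend.

In the tool's units: 0.03 m is 0.6, 0.02 m is 0.4.

```bash
python3 inch.py '[0.028, 0, 0, 0.6, 0, 0.028, 0, 0, 0.6, 0, 0.028, 0, 0, 0.4, 0, 0.028, 0, 0, 0.3, 0, 0.028, 0, 0, 0.14, 0, 0.028, 0, 0, 0, 0, 0.028, 0, 0, 0, 0]' && python3 inch.py '[0.0, 0, 0, 0, 0, 0.0, 0, 0, 0, 0, 0.0, 0, 0, 0, 0, 0.0, 0, 0, 0, 0, 0.0, 0, 0, 0, 0]' 15
```

```text
t: 2.7
tool_pos: [0.4429, -0.0406, 0.1394]
orientation: [2.202, 2.24, 0.001]
force: [1.4, 0.9, -0.1]
opening: 0.0278
gripper_force: 0.0
t: 3.2
tool_pos: [0.4428, -0.0414, 0.1393]
orientation: [2.203, 2.238, 0.001]
force: [0.0, 1.0, 4.6]
opening: 0.0094
gripper_force: 15.0
```

In the tool's units: -0.002 m is -0.04, -0.001 m is -0.02.

```bash
python3 inch.py '[0.0, 0, 0, -0.04, 0, 0.0, 0, 0, -0.04, 0, 0.0, 0, 0, -0.02, 0, 0, 0, 0, 0, 0, 0, 0, 0, 0, 0]' ; python3 inch.py '[0, 0, 0, -0.02, 0, 0, 0, 0, 0, 0, 0, 0, 0, 0, 0]'
```

```text
t: 3.7
tool_pos: [0.4426, -0.0414, 0.1431]
orientation: [2.203, 2.239, 0.0]
force: [7.4, -1.4, -7.0]
opening: 0.0095
gripper_force: 15.0
t: 4.0
tool_pos: [0.4425, -0.0414, 0.1439]
orientation: [2.203, 2.239, 0.0]
force: [6.1, -1.3, -10.0]
opening: 0.0093
gripper_force: 15.0
```

In the tool's units: -0.001 m is -0.02.

```bash
python3 inch.py '[0, 0, 0, -0.02, 0, 0, 0, 0, 0, 0, 0, 0, 0, 0, 0, 0, 0, 0, 0, 0]'
python3 - <<'E'
from h import *
f=[]
for i in range(6): c=robot.read_camera('scene'); f.append(robot.read_state()['force'])
print(np.mean(f,0),robot.read_state()['tool_pos'])
E
```

```text
t: 4.4
tool_pos: [0.4425, -0.0413, 0.1446]
orientation: [2.204, 2.239, 0.0]
force: [8.5, -2.5, -11.5]
opening: 0.0097
gripper_force: 15.0
[  8.23252887  -1.27445226 -11.29602849] [ 0.44251333 -0.0413847   0.14465321]
```

It is caught: force rises about 2.5 N/mm to 11 N. Ease it back down, release, and go to the slide.

```bash
python3 inch.py '[0, 0, 0, 0.06, 0, 0, 0, 0, 0.06, 0, 0, 0, 0, 0, 0, 0.028, 0, 0, 0, 0, 0.028, 0, 0, 0, 0, 0.028, 0, 0, 0, 0, 0.028, 0, 0, 0, 0]' && python3 inch.py '[0.028, 0, 0, -0.6, 0, 0.028, 0, 0, -0.6, 0, 0.028, 0, 0, -0.5, 0, 0, -0.66, 0.32, 0, 0, 0, -0.66, 0.32, 0, 0, 0, -0.66, 0.32, 0, 0, 0, -0.66, 0.32, 0, 0, 0, 0, 0, 0, 0, 0, 0, 0, 0, 0, 0, 0, 0, 0, 0]'
python3 - <<'E'
from h import *
for n in('wrist','top','scene'):
    c=snap(n,n+'2.png')
    print(n,proj(c,[.509,-.193,.156]))
s=robot.read_state();print(s['tool_pos'],s['force'],s['opening'])
w=cv2.imread('pics/wrist2.png');a=cv2.resize(cv2.imread('pics/scene2.png')[140:200,200:300],(500,300),interpolation=3)
cv2.imwrite('pics/c2.png',np.vstack([cv2.resize(w[150:400,:],(640,250)),cv2.copyMakeBorder(a,0,0,0,140,0)]))
E
```

```text
t: 5.4
tool_pos: [0.4422, -0.0413, 0.1396]
orientation: [-2.203, -2.239, 0.0]
force: [-1.1, 0.3, 0.8]
opening: 0.0274
gripper_force: 0.0
t: 6.4
tool_pos: [0.5081, -0.1715, 0.2245]
orientation: [-2.203, -2.239, -0.0]
force: [-1.1, -0.1, 1.0]
opening: 0.0008
gripper_force: 0.0
wrist [324.18678608 250.5159724 ]
top [406.94595851 230.11240943]
scene [234.37839643 167.49725333]
[ 0.5083097  -0.17130485  0.22490772] [-1.08968299 -0.5353266   0.36304873] 0.000898903239242661
```

View pics/c2.png

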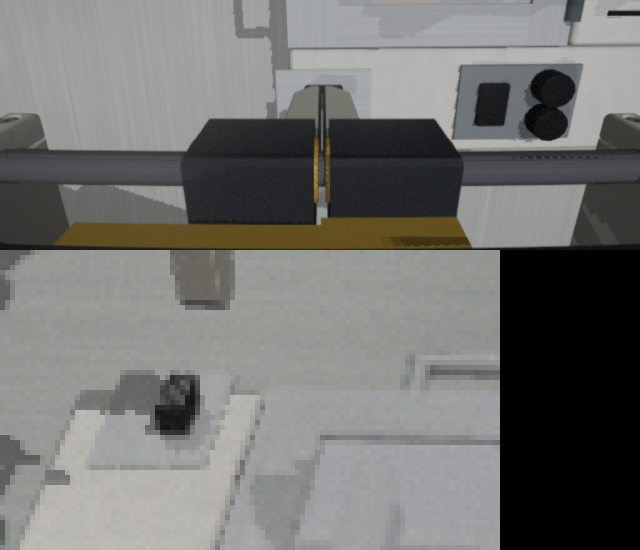

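Thumb piece's guard-side edge peeks out at wrist (323,235), right behind the fingertip as expected; the fingers sit on the guard side of it. Descend and feel.

```bash
python3 - <<'E'
from h import *
c=load('wrist2.png'); print(onz(c,(323,235),.156))
E
python3 inch.py '[0, 0.02, 0, 0.4, 0, 0, 0, 0, 0.4, 0, 0, 0, 0, 0.18, 0, 0, 0, 0, 0.12, 0, 0, 0, 0, 0, 0, 0, 0, 0, 0, 0]'
```

```text
[ 0.50799177 -0.18139733  0.156     ]
t: 7.15
tool_pos: [0.5088, -0.1713, 0.1705]
orientation: [2.203, 2.239, 0.001]
force: [0.5, -0.5, 0.6]
opening: 0.0002
gripper_force: 0.0
```

```bash
for i in 1; do :; done; python3 inch.py '[0, -0.06, 0, 0, 0, 0, 0, 0, 0, 0, 0, 0, 0, 0, 0]'|grep -E 'pos|force:'; python3 inch.py '[0, -0.06, 0, 0, 0, 0, 0, 0, 0, 0, 0, 0, 0, 0, 0]'|grep -E 'pos|force:';python3 inch.py '[0, -0.06, 0, 0, 0, 0, 0, 0, 0, 0, 0, 0, 0, 0, 0]'|grep -E 'pos|force:'
```

```text
tool_pos: [0.5087, -0.1745, 0.1702]
force: [-0.5, -0.5, -0.2]
gripper_force: 0.0
tool_pos: [0.5087, -0.1771, 0.1698]
force: [0.1, 2.7, 1.6]
gripper_force: 1.1
tool_pos: [0.5087, -0.1802, 0.1698]
force: [1.3, 3.4, 1.6]
gripper_force: 1.5
```

In the tool's units: -0.004 m is -0.08, -0.002 m is -0.04.

```bash
python3 inch.py '[0, -0.08, 0, 0, 0, 0, -0.08, 0, 0, 0, 0, -0.04, 0, 0, 0, 0, 0, 0, 0, 0, 0, 0, 0, 0, 0]'|grep -E 'pos|force:'; python3 inch.py '[0, -0.03, 0, 0, 0, 0, 0, 0, 0, 0, 0, 0, 0, 0, 0]'|grep -E 'pos|force:';python3 inch.py '[0, -0.02, 0, 0, 0, 0, 0, 0, 0, 0, 0, 0, 0, 0, 0]'|grep -E 'pos|force:'
```

```text
tool_pos: [0.5089, -0.1905, 0.1697]
force: [2.1, 3.5, 2.6]
gripper_force: 2.1
tool_pos: [0.509, -0.1917, 0.1697]
force: [2.7, 4.7, 1.9]
gripper_force: 2.3
tool_pos: [0.509, -0.1921, 0.1697]
force: [1.4, 6.6, 3.0]
gripper_force: 3.6
```

In the tool's units: -0.001 m is -0.02.

```bash
python3 inch.py '[0, -0.02, 0, 0, 0, 0, 0, 0, 0, 0, 0, 0, 0, 0, 0]'|grep -E 'pos|force:';python3 inch.py '[0, -0.02, 0, 0, 0, 0, 0, 0, 0, 0, 0, 0, 0, 0, 0]'|grep -E 'pos|force:'
```

```text
tool_pos: [0.509, -0.1923, 0.1697]
force: [1.7, 11.3, 2.9]
gripper_force: 5.5
tool_pos: [0.509, -0.1924, 0.1697]
force: [0.5, 15.6, 5.7]
gripper_force: 7.5
```

Stop reached. Back off and return above the handle.

```bash
python3 inch.py '[0, 0.24, 0, 0, 0, 0, 0.2, 0, 0, 0, 0, 0, 0, -0.6, 0, 0, 0, 0, -0.5, 0, 0.028, 0.66, -0.32, 0, 0, 0.028, 0.66, -0.32, 0, 0, 0.028, 0.66, -0.32, 0, 0, 0.028, 0.62, -0.32, 0, 0, 0.028, 0, 0, 0, 0, 0.028, 0, 0, 0, 0]'
python3 - <<'E'
from h import *
c=snap('wrist','w3.png');t=snap('top','top3.png');s=robot.read_state();print(s['tool_pos'])
a=cv2.resize(cv2.imread('pics/top3.png')[180:275,370:480],None,fx=3,fy=3,interpolation=3)
cv2.imwrite('pics/c3.png',np.hstack([cv2.imread('pics/w3.png')[100:385,150:450],a]))
E
```

```text
t: 10.75
tool_pos: [0.4422, -0.0438, 0.2247]
orientation: [2.201, 2.24, -0.001]
force: [1.4, -0.5, -0.6]
opening: 0.0278
gripper_force: 0.0
[ 0.44262421 -0.04454845  0.22467068]
```

View pics/c3.png

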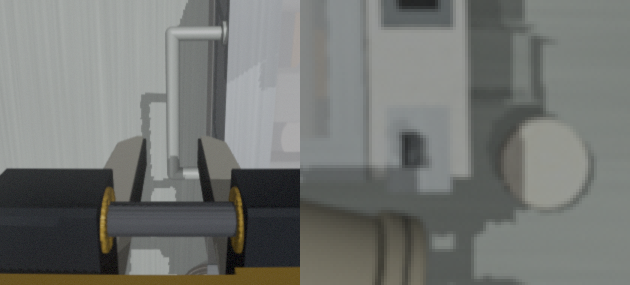

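The bar lies centred between the fingers (crop col 172); the thumb piece is back at top column ~407, at rest. Descend and grip.

In the tool's units: 0.003 m is 0.06, 0.03 m is 0.6.

```bash
python3 inch.py '[0.028, 0.06, 0, 0.6, 0, 0.028, 0, 0, 0.6, 0, 0.028, 0, 0, 0.36, 0, 0.028, 0, 0, 0.14, 0, 0.028, 0, 0, 0, 0, 0.028, 0, 0, 0, 0]' && python3 inch.py '[0.0, 0, 0, 0, 0, 0.0, 0, 0, 0, 0, 0.0, 0, 0, 0, 0, 0.0, 0, 0, 0, 0, 0, 0, 0, -0.06, 0, 0, 0, 0, -0.04, 0, 0, 0, 0, 0, 0, 0, 0, 0, 0, 0]' 20; python3 inch.py '[0, 0, 0, -0.04, 0, 0, 0, 0, 0, 0, 0, 0, 0, 0, 0]'
python3 - <<'E'
import numpy as np
L,h=.238,.010
P=[(-L*np.cos(a)-h*np.sin(a),L*np.sin(a)-h*np.cos(a)) for a in np.linspace(0,.9,19)]
a=np.arange(0,.91,.05)
for i in range(19): print(round(a[i],2),np.round(1000*(np.array(P[i])-P[0]),1))
E
```

```text
t: 11.45
tool_pos: [0.4431, -0.0414, 0.1406]
orientation: [2.204, 2.238, 0.001]
force: [0.3, 0.3, 0.0]
opening: 0.0281
gripper_force: 0.0
t: 12.25
tool_pos: [0.4426, -0.0409, 0.1446]
orientation: [2.203, 2.239, 0.0]
force: [4.6, -1.9, -4.5]
opening: 0.0091
gripper_force: 20.0
t: 12.55
tool_pos: [0.4425, -0.0409, 0.1466]
orientation: [2.203, 2.239, 0.0]
force: [4.6, -1.7, -4.1]
opening: 0.0099
gripper_force: 20.0
0.0 [0. 0.]
0.05 [-0.2 11.9]
0.1 [ 0.2 23.8]
0.15 [ 1.2 35.7]
0.2 [ 2.8 47.5]
0.25 [ 4.9 59.2]
0.3 [ 7.7 70.8]
0.35 [11.  82.2]
0.4 [14.9 93.5]
0.45 [ 19.3 104.5]
0.5 [ 24.3 115.3]
0.55 [ 29.9 125.9]
0.6 [ 35.9 136.1]
0.65 [ 42.5 146.1]
0.7 [ 49.5 155.7]
0.75 [ 57.  164.9]
0.8 [ 65.  173.8]
0.85 [ 73.4 182.2]
0.9 [ 82.2 190.2]
```

Free now: a steady 4 N. Follow the hinge arc.

In the tool's units: -0.0119 m is -0.238, -0.0118 m is -0.236.

```bash
python3 inch.py '[0, 0, 0, -0.17, 0, 0, 0, 0.004, -0.176, 0, 0, 0, 0.02, -0.238, 0, 0, 0, 0.032, -0.236, 0, 0, 0, 0.042, -0.234, 0, 0, 0, 0.056, -0.232, 0, 0, 0, 0.066, -0.228, 0, 0, 0, 0.078, -0.226, 0, 0, 0, 0, 0, 0, 0, 0, 0, 0, 0]' 25
```

```text
t: 13.55
tool_pos: [0.4569, -0.0405, 0.2328]
orientation: [-2.203, -2.239, 0.001]
force: [4.0, -2.3, -6.3]
opening: 0.0092
gripper_force: 25.0
```

```bash
python3 inch.py '[0, 0, 0.088, -0.22, 0, 0, 0, 0.1, -0.216, 0, 0, 0, 0.112, -0.212, 0, 0, 0, 0.12, -0.204, 0, 0, 0, 0.132, -0.2, 0, 0, 0, 0.14, -0.192, 0, 0, 0, 0.15, -0.184, 0, 0, 0, 0.16, -0.178, 0, 0, 0, 0.168, -0.168, 0, 0, 0, 0.12, -0.11, 0, 0, 0, 0, 0, 0, 0, 0, 0, 0, 0, 0, 0, 0, 0, 0, 0, 0, 0, 0, 0]'
python3 - <<'E'
from h import *
c=snap('scene','s4.png');snap('top','top4.png');s=robot.read_state();print(s['tool_pos'],s['force'],s['gripper_force'],s['opening'])
E
```

```text
t: 14.95
tool_pos: [0.5204, -0.039, 0.3295]
orientation: [-2.202, -2.238, 0.002]
force: [-11.5, 1.7, 7.4]
opening: 0.0093
gripper_force: 25.0
[ 0.52038801 -0.03903254  0.32946224] [-10.85294774   1.4591683    7.51735598] 24.98794287443161 0.009127857027358001
```

View pics/s4.png

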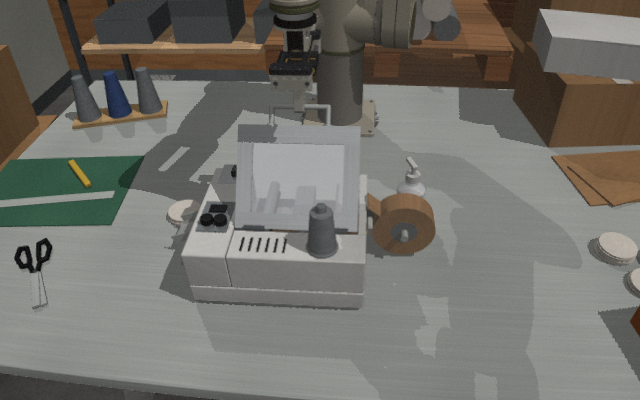

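View pics/top4.png

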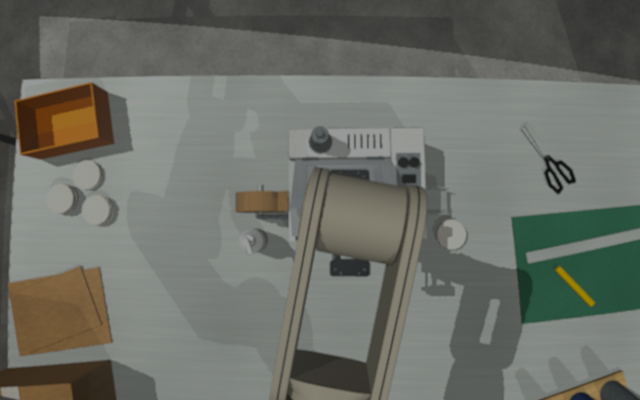

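Guard stands near 50°, bar in the fingers, bystanders in place (stack (452,234), bottle (255,240), cone (320,138)). The push is toward the hinge; relieve it slightly, then hand in.

In the tool's units: -0.001 m is -0.02, -0.0008 m is -0.016.

```bash
python3 inch.py '[0, 0, -0.02, -0.02, 0, 0, 0, -0.02, -0.016, 0, 0, 0, 0, 0, 0, 0, 0, 0, 0, 0, 0, 0, 0, 0, 0, 0, 0, 0, 0, 0]'
python3 - <<'E'
from h import *
s=robot.read_state();p=s['tool_pos']
print(p,s['force'],s['gripper_force'],s['opening'],'angle',np.arctan2(p[2]-.009-.140,.680-p[0])+np.arctan2(.01,.238))
E
```

```text
t: 15.65
tool_pos: [0.5198, -0.0391, 0.3292]
orientation: [-2.202, -2.239, -0.0]
force: [2.9, 4.8, -8.9]
opening: 0.0087
gripper_force: 25.0
[ 0.51975633 -0.03908287  0.32915038] [ 2.86111078  4.83977959 -8.8538233 ] 24.98420387506485 0.008676953940536672 angle 0.88580510665509
```

Angle is about 0.89 rad, with steady carrying force.

```bash
python3 -c "
from plant import robot
print(robot.close_job())"
```

```text
the job is handed in; nothing more can be done
None
```

The guard was caught when tugged, so I worked the release slide to its stop and it sprang back to rest; I then lifted the guard to about 0.89 rad (51°) and handed in the job still holding it by the handle, with the bystanders where they were (no verdict was printed).

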